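# Put the curing light on charge under the pop-up cover

## Task

Press the blue button on the white charging dock so that its amber cover pops up, then gently push the cover back until it is fully open and steady it there with the fingers for a moment. Then draw the blue-banded curing light out of the rack by its protruding end, lay it on the mat and let go, take it up again across the middle of its handle, and lay it, without dropping it, right way up in the two notches of the dock with its nose towards the hinge. Leave the cover fully open and the light released, and do not disturb the spare light or the other things on the table.

Things in the scene. Friction and masses are not known exactly. Their poses are not given: they have to be found in the camera images.
- dock: white charging dock, fixed, 250 x 130 mm, 60 mm high. Origin at table height under the middle of its open well; x points from the button end to the hinge end, z up. The button end is a solid deck, x -155 to -93 mm. The well spans inside x -93 to +91 mm, y -61 to +61 mm, floor 8 mm high, walls 4 mm thick
- cradle (a point): point in the dock's well where the light's origin belongs, x along x: 20 mm above the table, 17.5 mm from the dock's origin towards the button, axes as the dock's. Two black ribs, 10 mm thick, cross the well 45 mm either side of it along x, each with a notch 34 mm wide; notch bottoms 20 mm, cheeks 34 mm above the table, spanning |y| 17 to 35 mm
- release (a joint): blue round push button, 28 mm across, in a black collar 44 mm across on the dock's deck; 0 when out to 0.006 m fully down; sprung, 1.5 N to start and 5 N fully down. At about 0.003 m the steel hook that holds the cover lets go (it snaps back with the button, harmlessly)
- release_top (a point): centre of the button's top face, 78 mm above the table when out; moves down with the button. It is 36 mm in front of the cover's edge
- lid (a joint): hinge angle of the amber cover: 0 shut (latched), about 1.1 rad where it pops up to and wobbles on its spring (0.2 N m per rad), 1.78 rad fully open against its stop. From about 1.4 to 1.6 rad a catch has to be passed, with about 2 N at the free edge or 3 to 4 N halfway up; past it the cover stays at about 1.73 rad by itself, short of it it springs back
- hinge (a point): middle of the cover's hinge axis at the dock's far end, 95 mm along x from the dock's origin, 64 mm above the table, axes as the dock's
- cover_edge (a point): middle of the free edge of the amber see-through cover, a flat panel 190 x 130 x 8 mm with white ends, 0.09 kg; 190 mm from the hinge axis, x axis along the panel towards the hinge, y along the hinge. Shut, the cover's top is 68 mm above the table. Part open it leans over the well and bars the way; this edge swings up and away from the button
- rack: fixed rack of two roofed bays, 110 (x) x 116 (y) mm, 50 mm high: grey base 12 mm thick, clear walls 3 mm thick, clear roofs (underside 46 mm above the table). Bays 36 mm wide centred at y = -37 and +37 mm, open at the front (-x, towards the robot) and back. Origin at table height under its middle
- light: curing light to be charged: white square bar handle 120 x 26 x 26 mm with BLUE bands at both ends, 0.1 to 0.22 kg, and an amber nose beyond its +x end. Origin on the underside below the handle's middle; x towards the nose, z up (handle x -60 to +60 mm, z 0 to 26 mm; balance point within 8 mm of the middle)
- light_nose (a point): tip of the light's nose (14 mm across, 35 mm long), at x = 95 mm, 13 mm above its underside. At the start the light lies in one of the rack's bays on the 12 mm base, nose inwards, 47 to 55 mm of the handle sticking out at the front; the roof is 8 mm above it, so it must be drawn straight out
- spare: the spare curing light, same shape, black with grey bands, in the rack's other bay; to be left alone
- mat: fixed dark rubber mat, 200 x 100 mm (x, y), 4 mm thick, lying between rack and dock. Origin at table height under its middle
- rinse: green rinse bottle, 52 mm across, 130 mm tall, bystander; origin under its middle
- spray: aluminium spray can, 52 mm across, 150 mm tall, bystander; origin under its middle
- gel: blue gel jar, 56 mm across, 70 mm tall, bystander; origin under its middle
- cup: green pot, 70 mm across, 60 mm tall, bystander; origin under its middle
- drops: small white dropper bottle, 32 mm across, 70 mm tall, bystander; origin under its middle
- carton: white carton, 70 x 50 x 100 mm, bystander; origin under its middle
Things that resemble listed ones, but are neither listed nor needed, are in the scene too. Leave any green or yellow look-alike of the light alone.

How it is judged:
On the way, in this order (a step that is already met when the one before it is completed fails the run):
1. the cover has been released and has popped up (0.7 rad or more) (value of joint lid above 0.7 rad), for 0.1 s.
2. the cover is fully open (above 1.65 rad), at rest and steadied: the fingers touch it and it does not move, for 0.3 s (value of joint lid above 1.65 rad and velocity of joint lid between -0.15 and 0.15 rad/s and contact force between the fingers and lid_c0 above 0.2 N), for 0.3 s.
3. the light lies on the mat, upright, let go and at rest (x of light in the frame of mat between -0.1 and 0.1 m and y of light in the frame of mat between -0.05 and 0.05 m and z of light in the frame of mat between -0.002 and 0.01 m and angle between light's own z axis and vertical below 0.12 rad and contact force between the fingers and light below 0.05 N and linear speed of light below 0.02 m/s), for 0.2 s.
4. the light is held up off the mat, gripped across the middle of its handle (within 22 mm) (x of the grasp point in the frame of light between -0.022 and 0.022 m and contact force between the fingers and light above 0.5 N and height (world z) of light above 0.03 m), for 0.2 s.
At the end, for the whole second after the job is handed in: The blue-banded light rests released and still in both notches of the dock: its origin within 16 mm along and 6 mm across of the cradle point and within 4 mm of its height, upright and in line within 0.12 rad, nose towards the hinge; the cover stands fully open (above 1.65 rad) (x of light in the frame of cradle between -0.016 and 0.016 m and y of light in the frame of cradle between -0.006 and 0.006 m and z of light in the frame of cradle between -0.003 and 0.004 m and angle between the x axis of light and the x axis of cradle, either way round below 0.12 rad and x of light_nose in the frame of cradle above 0.05 m and angle between light's own z axis and vertical below 0.12 rad and value of joint lid above 1.65 rad and contact force between the fingers and light below 0.05 N and linear speed of light below 0.02 m/s); the robot touches nothing.
It fails at once if the spare light is moved more than 20 mm (distance of spare from where it was at the start of the episode above 0.02 m).
It fails at once if a bystander is moved more than 30 mm (distance of any of rinse, spray, gel, cup, drops, carton from where it was at the start of the episode above 0.03 m).
It fails at once if the fingers press on the cover with more than 25 N (contact force between the fingers and lid_c0 above 25 N).
It fails at once if the light is dropped (faster than 0.5 m/s while no finger touches it) (contact force between the fingers and light below 0.05 N and linear speed of light above 0.5 m/s).
It also fails if it takes over 72 s, if anything falls off the work surface, if the arm or the gripper's body presses on something with over 40 N, if the wrist force passes 120 N, or if a joint passes its speed limit or range.

## Robot

A 6-joint arm with a two-finger parallel gripper is mounted at the origin on the work surface. World frame = base frame: x ahead of the robot, y to its left, z up, the work surface at z = 0. Lengths are in m, angles in rad, forces in N, time in s.
With the tool pointing down it reaches from about 0.375 to 0.975 m from the base axis. Payload 3.8 kg.
Tool frame: the origin (TCP) lies midway between the tips of the shut fingers; the grasp point (between the pads) lies 19 mm behind it; z points along the fingers, y is the line along which they close (so a half turn about z gives the same grasp; the last joint's range is limited). The gripper opens to 85 mm and grips with 20 to 120 N. Pads are 22 mm wide; open, the fingers measure 114 mm over their backs; the gripper's body (76 mm by 85 mm) begins 54 mm behind the grasp point. The pads swing forward as they close: fully open they stand 13 mm farther back than shut.
Start: joints at [-1.175, 0.264, 1.604, -0, 1.274, -0.037], TCP at [0.283, -0.613, 0.231] pointing down, gripper open.
Joint ranges: [-2.63, 2.63], [-0.94, 2.18], [0.31, 2.57], [-1.31, 4.45], [0, 2.66], [-2.55, 2.55]. Speed limits (rad/s): [2.57, 2.57, 3.14, 3.14, 3.14, 3.14].

## Interface

Orientations are given as a rotation vector (axis times angle).
In Python, from workcell import read_state, vision, ticket gives the robot as it stands. The module is installed in compiled form; this text tells all that it offers.
- The arm moves only by the tool jog_arm, never from a script. Its arguments are lists of equal length, an entry for each row: "turn": the turn, a rotation vector about the tool's x, y, z in rad, a list of three; "delta_pos": the shift along the tool's x, y, z in m, a list of three; "gripper": the finger opening in m, from 0 to 0.0854. In form: {"turn": [[rx, ry, rz], ...], "delta_pos": [[dx, dy, dz], ...], "gripper": [gripper, ...]}. A call has 1 to 20 rows; each row shifts and turns the commanded pose from where the row before left it, along the tool's axes as they then stand; what a row does not reach is not made up. A row lasts 1/12 s, in which the tool goes at most 41.7 mm and 7.16 degrees, less where a joint would pass 70% of its speed; a pose out of reach is approached as far as the arm can. A call with a gripper value outside its range is refused whole. The fingers move at their own pace and stop on an object; "grip_force" is the grip in N (left out, the last holds). Time passes only in rows, so rows that do not move let the fingers close. It gives the time, the measured TCP pose, the force, the opening and the grip force at its end, in the units of the state.
- read_state(): the state, without advancing time (a new reading comes with each control period).
- vision.read_camera(name): name is "scene" or "top"; returns the picture (384x512x3 uint8, red, green, blue); there is no depth.
- vision.calibration(name): a dict with "vfov" (degrees; the focal length in pixels is half the picture's height over the tangent of half this angle, whatever the lens; pixels are square), "cx", "cy" (the principal point, pixels), "R" (3x3) and "t" (3): a world point X has camera coordinates R X + t. Camera axes: x right, y down, z forward; pixel columns grow to the right and rows downward; lengths in m; the calibration is good to about 2 mm. A picture is of the moment at which its call begins. calibration takes no time and is no camera call.
- ticket.finish_job(): hands the job in; it is judged then, once.
The state is a dict: "time": time; "q": joint angles; "joint_vel": joint speeds; "joint_torque": joint torques, N m; "tool_pos": TCP position; "tcp_rot": TCP orientation; "wrist_force": force on the tool from outside, world axes, zero at the start; "torque": the same for the moment, N m; "width": opening from 0.0 (shut) to 1.0 (fully open); "grip_force": force on a finger pad.
Only numpy, scipy, OpenCV 4.12 (cv2) and the standard library are available. Lean on these libraries where they do the work, as an engineer would, in place of code of your own. Each camera call takes 0.05 s, during which the arm holds its last target. There are 200 camera calls.

## Working session

There is one attempt and no reset: what is moved stays moved. The work goes in short steps, Python scripts to look and compute and a tool call to move; the robot and the scene stay as the last step left them, time stands still between calls to the robot, and variables do not carry over. Pictures are saved under pics/ and viewed, at most 11 in all, crops included, and the job is handed in when it is done.

Besides the shell and the picture viewer there is one more tool, called after "Emit:" as name(argument=value, ...) on one line, values as JSON. jog_arm: Moves the arm, as the interface text tells. Its arguments: {"type":"object","properties":{"turn":{"type":"array","items":{"type":"array","items":{"type":"number"}}},"delta_pos":{"type":"array","items":{"type":"array","items":{"type":"number"}}},"gripper":{"type":"array","items":{"type":"number"}},"grip_force":{"type":"number"}},"required":["turn","delta_pos","gripper"]}

```bash
mkdir -p pics; python3 - <<'E'
from workcell import read_state, vision
import cv2,numpy as np
for n in("scene","top"):
    im=vision.read_camera(n); cv2.imwrite(f"pics/{n}0.png",cv2.resize(im[:,:,::-1],(800,600),interpolation=cv2.INTER_CUBIC)); cv2.imwrite(f"pics/raw_{n}0.png",im[:,:,::-1])
    c=vision.calibration(n); print(n,c)
s=read_state();print(s)
E
```

```text
scene {'vfov': 45.941906307883755, 'cx': 254.70920623344324, 'cy': 195.83157942638468, 'R': array([[-0.59269525,  0.80542534,  0.00154046],
       [ 0.46440579,  0.34330766, -0.81637437],
       [-0.65805745, -0.48314581, -0.57752101]]), 't': array([ 0.27536382, -0.19622735,  1.81892809])}
top {'vfov': 54.83281776902647, 'cx': 256.666965002359, 'cy': 192.07251265944416, 'R': array([[ 0.03006694, -0.9993219 ,  0.02125363],
       [-0.9943939 , -0.03206166, -0.10076116],
       [ 0.10137427, -0.0181049 , -0.9946836 ]]), 't': array([0.04365798, 0.55015964, 1.12652982])}
{'time': 0.1, 'q': array([-1.17490953e+00,  2.64713925e-01,  1.60529523e+00,  1.54147212e-07,
        1.27370775e+00, -3.68836219e-02]), 'joint_vel': array([-0.00151317,  0.00028962, -0.00493526,  0.00259384, -0.00051927,
       -0.00039962]), 'joint_torque': array([ 7.72671283e-04, -5.16705894e+01, -3.68589520e+01, -3.93447408e-05,
        6.33816817e-03,  3.39980886e-06]), 'tool_pos': array([ 0.28282782, -0.61212705,  0.23003099]), 'tcp_rot': array([-3.06628903e+00, -6.74052795e-01,  5.95122019e-04]), 'wrist_force': array([-0.70595428,  0.06366385,  0.25267   ]), 'torque': array([-0.04030736, -0.00262594, -0.00780964]), 'grip_force': 0.0, 'width': 0.9975139146361818}
```

View pics/top0.png

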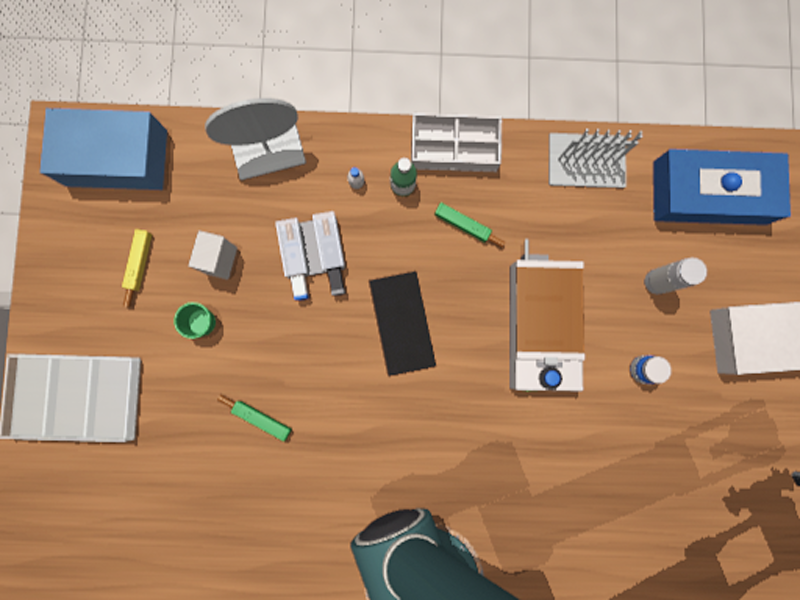

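View pics/scene0.png

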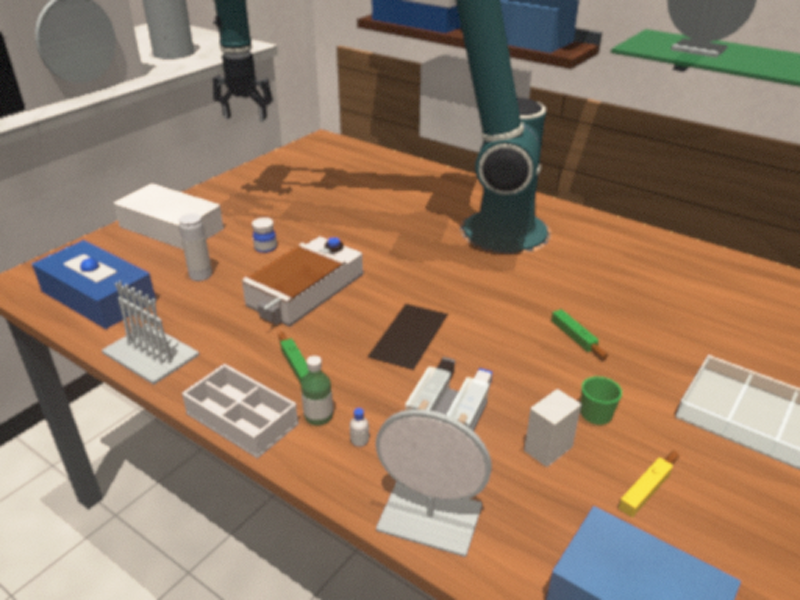

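The dock (button at 550,377 in the 800x600 top view) lies right of the mat (402,323), and the rack is left of it. Possible light: blue-banded end (300,288), spare black (336,282), yellow (137,265), greens (262,420) and (470,225). Possible button: dock (550,377), blue-box knob (732,181). I choose (300,288) and (550,377), and check them in one close crop.

```bash
python3 - <<'E'
import cv2,numpy as np
im=cv2.imread("pics/raw_top0.png")
# raw = 0.64*view
a=im[130:200,170:230]; b=im[150:255,315:385]
A=cv2.resize(a,None,fx=5.7,fy=5.7,interpolation=cv2.INTER_CUBIC);B=cv2.resize(b,None,fx=5.7,fy=5.7,interpolation=cv2.INTER_CUBIC)
o=np.zeros((600,342+8+399,3),np.uint8);o[:A.shape[0],:342]=A;o[:B.shape[0],350:350+B.shape[1]]=B
cv2.imwrite("pics/crop0.png",o)
E
```

```text
(no output)
```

View pics/crop0.png

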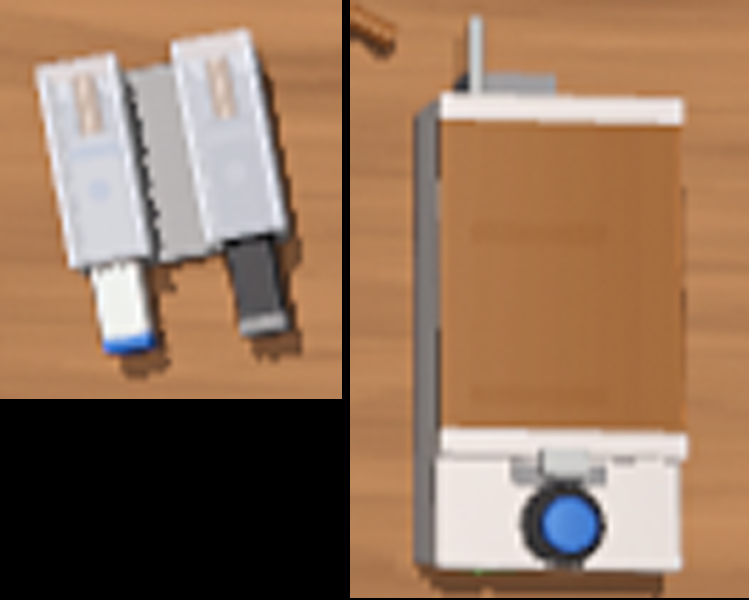

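```bash
cat > h.py <<'E'
import numpy as np
from workcell import vision
from scipy.optimize import least_squares
C={n:vision.calibration(n) for n in("top","scene")}
def proj(n,X):
    c=C[n];f=192/np.tan(np.radians(c["vfov"]/2));p=np.atleast_2d(X)@c["R"].T+c["t"]
    return np.c_[c["cx"]+f*p[:,0]/p[:,2],c["cy"]+f*p[:,1]/p[:,2]]
def ray(n,uv,z):
    c=C[n];f=192/np.tan(np.radians(c["vfov"]/2));uv=np.atleast_2d(uv)
    d=np.c_[(uv-[c["cx"],c["cy"]])/f,np.ones(len(uv))]@c["R"];o=-c["R"].T@c["t"]
    return o+d*((np.reshape(z,(-1,1))-o[2])/d[:,2:3])
def place(p,M):
    c,s=np.cos(p[2]),np.sin(p[2]);M=np.array(M,float);return np.c_[p[0]+c*M[:,0]-s*M[:,1],p[1]+s*M[:,0]+c*M[:,1],M[:,2]]
def fit(n,M,uv,p0):
    r=least_squares(lambda p:(proj(n,place(p,M))-uv).ravel(),p0);return r.x,np.sqrt(np.mean(r.fun**2)*2)
def A(u):return (np.array(u,float)+.5)/5.7-.5+[170,130]
def B(u):return (np.array(u,float)-[350,0]+.5)/5.7-.5+[315,150]
def V(u):return np.array(u,float)*.64
E
python3 - <<'E'
from h import *
np.set_printoptions(precision=4,suppress=True)
for n in C: print(n,-C[n]["R"].T@C[n]["t"])
bt=ray("top",B([[570,524]]),.078); print("button",bt, proj("scene",bt)/.64)
c=ray("top",B([[441,455],[686,457],[441,95],[683,98]]),.068);print("cover",c)
d=ray("top",B([[436,567],[682,570]]),.06);print("deck",d)
print("dock fit",fit("top",[[-.131,0,.078],[-.095,.065,.068],[-.095,-.065,.068],[.095,.065,.068],[.095,-.065,.068],[-.155,.065,.06],[-.155,-.065,.06]],np.r_[B([[570,524]]),B([[441,455],[686,457],[441,95],[683,98]]),B([[436,567],[682,570]])],[.7,-.25,0]))
print("rack",ray("top",A([[37,70],[247,32],[288,232],[72,268]]),.05))
M=[[.055,.058,.05],[.055,-.058,.05],[-.055,-.058,.05],[-.055,.058,.05]]
print("rack fit",fit("top",M,A([[37,70],[247,32],[288,232],[72,268]]),[.8,.2,.2]))
print("light end",ray("top",A([[104,338],[153,332]]),.038))
print("mat fit",fit("top",[[.1,.05,.004],[.1,-.05,.004],[-.1,-.05,.004],[-.1,.05,.004]],V([[370,281],[416,272],[436,366],[388,375]]),[.6,.05,.2]))
print(ray("top",V([[370,281],[416,272],[436,366],[388,375]]),.004))
E
```

```text
top [0.4316 0.0817 1.175 ]
scene [1.4513 0.7244 0.8899]
button [[ 0.4057 -0.228   0.078 ]] [[332.9491 240.4447]]
cover [[ 0.4394 -0.1626  0.068 ]
 [ 0.4422 -0.292   0.068 ]
 [ 0.6305 -0.1608  0.068 ]
 [ 0.6333 -0.2907  0.068 ]]
deck [[ 0.3808 -0.1623  0.06  ]
 [ 0.383  -0.2924  0.06  ]]
dock fit (array([ 0.5366, -0.2263,  0.0108]), np.float64(0.2910852584883505))
rack [[0.6937 0.3143 0.05  ]
 [0.7188 0.2019 0.05  ]
 [0.6097 0.1753 0.05  ]
 [0.5864 0.29   0.05  ]]
rack fit (array([0.6521, 0.2454, 0.22  ]), np.float64(0.4024951434390062))
light end [[0.5505 0.2731 0.038 ]
 [0.5546 0.2469 0.038 ]]
mat fit (array([0.5042, 0.0561, 0.2274]), np.float64(1.002813004807845))
[[ 0.588   0.1248  0.004 ]
 [ 0.6097  0.0315  0.004 ]
 [ 0.4198 -0.0141  0.004 ]
 [ 0.399   0.082   0.004 ]]
```

The crop shows the white handle with a blue band at (127,340) in the left bay, the black spare at (262,290), and the dock's blue button at (570,524). The fits agree with the given sizes (cover 191 x 130 mm, rack within 0.4 px).

First I shut the fingers and turn the tool in line with the dock.

Emit:
jog_arm(turn=[[0, 0, 0.105], [0, 0, 0.105], [0, 0, 0.105], [0, 0, 0.107], [0, 0, 0]], delta_pos=[[0, 0, 0], [0, 0, 0], [0, 0, 0], [0, 0, 0], [0, 0, 0]], gripper=[0, 0, 0, 0, 0], grip_force=20)

```text
time: 0.52
tool_pos: [0.2829, -0.6124, 0.2305]
tcp_rot: [-3.14, -0.013, 0.001]
wrist_force: [0.7, 0.9, -0.4]
width: 0.301
grip_force: 0.0
```

```bash
cat >> h.py <<'E'
from scipy.spatial.transform import Rotation as Ro
def go(x,y,z,yaw):
    from workcell import read_state
    s=read_state();R=Ro.from_rotvec(s["tcp_rot"])
    T=Ro.from_euler("z",yaw)*Ro.from_euler("x",np.pi)
    print("t",round(s["time"],2),"pos",s["tool_pos"].round(4),"F",s["wrist_force"].round(2),"w",round(s["width"],3),"q",s["q"].round(2))
    print("turn",(R.inv()*T).as_rotvec().round(4),"delta now-axes",R.inv().apply(np.array([x,y,z])-s["tool_pos"]).round(4),"after-turn axes",T.inv().apply(np.array([x,y,z])-s["tool_pos"]).round(4))
DOCK=(.5366,-.2263,.0108);RACK=(.6521,.2454,.22);MAT=(.5042,.0561,.2274)
E
python3 -c "
from h import *
go(.4055,-.2278,.12,.011)"
```

```text
t 0.52 pos [ 0.2829 -0.6124  0.2305] F [ 0.71  0.95 -0.44] w 0.301 q [-1.17  0.26  1.6  -0.    1.27  0.39]
turn [-0.0011  0.0005 -0.0028] delta now-axes [ 0.1258 -0.3834  0.1109] after-turn axes [ 0.1268 -0.3832  0.1105]
```

Emit:
jog_arm(turn=[[0, 0, 0], [0, 0, 0], [0, 0, 0], [0, 0, 0], [0, 0, 0], [0, 0, 0], [0, 0, 0], [0, 0, 0], [0, 0, 0], [0, 0, 0], [0, 0, 0], [0, 0, 0], [0, 0, 0], [0, 0, 0], [0, 0, 0], [0, 0, 0], [0, 0, 0]], delta_pos=[[0.0105, -0.032, 0], [0.0105, -0.032, 0], [0.0105, -0.032, 0], [0.0105, -0.032, 0], [0.0105, -0.032, 0], [0.0105, -0.032, 0], [0.0105, -0.032, 0], [0.0105, -0.032, 0], [0.0105, -0.032, 0], [0.0105, -0.032, 0], [0.0105, -0.032, 0], [0.0105, -0.032, 0], [0, 0, 0.027], [0, 0, 0.027], [0, 0, 0.027], [0, 0, 0.027], [0, 0, 0]], gripper=[0, 0, 0, 0, 0, 0, 0, 0, 0, 0, 0, 0, 0, 0, 0, 0, 0])

```text
time: 1.93
tool_pos: [0.4008, -0.2245, 0.1177]
tcp_rot: [-3.136, -0.022, 0.014]
wrist_force: [-0.5, 0.6, 0.3]
width: -0.003
grip_force: 0.0
```

```bash
python3 -c "
from h import *
go(.4055,-.2278,.080,.011)"
```

```text
t 1.93 pos [ 0.4008 -0.2245  0.1177] F [-0.49  0.65  0.33] w -0.003 q [-0.56 -0.04  2.16 -0.    1.03  0.99]
turn [-0.0059  0.0091  0.0031] delta now-axes [0.005  0.0036 0.0376] after-turn axes [0.0047 0.0033 0.0377]
```

Emit:
jog_arm(turn=[[0, 0, 0], [0, 0, 0], [0, 0, 0], [0, 0, 0], [0, 0, 0]], delta_pos=[[0, 0, 0], [0, 0, 0], [0, 0, 0.02], [0, 0, 0.014], [0, 0, 0]], gripper=[0, 0, 0, 0, 0])

```text
time: 2.35
tool_pos: [0.4047, -0.2274, 0.0891]
tcp_rot: [-3.141, -0.018, 0.001]
wrist_force: [-1.1, -0.2, 0.5]
width: -0.005
grip_force: 0.0
```

```bash
python3 -c "
from h import *
go(.4055,-.2278,.074,.011)"
```

```text
t 2.35 pos [ 0.4047 -0.2274  0.0891] F [-1.07 -0.19  0.53] w -0.005 q [-0.57  0.    2.18 -0.    0.96  0.99]
turn [-0.0004  0.0007  0.0003] delta now-axes [0.0008 0.0004 0.0151] after-turn axes [0.0008 0.0004 0.0151]
```

Emit:
jog_arm(turn=[[0, 0, 0], [0, 0, 0], [0, 0, 0], [0, 0, 0], [0, 0, 0], [0, 0, 0]], delta_pos=[[0, 0, 0.007], [0, 0, 0.003], [0, 0, 0.002], [0, 0, 0.002], [0, 0, 0], [0, 0, 0]], gripper=[0, 0, 0, 0, 0, 0])

```text
time: 2.85
tool_pos: [0.4063, -0.2284, 0.0766]
tcp_rot: [3.14, 0.017, 0.004]
wrist_force: [1.6, -2.1, 4.3]
width: -0.001
grip_force: 2.2
```

```bash
python3 - <<'E'
from h import *
import cv2
go(.4055,-.2278,.074,.011)
im=vision.read_camera("scene");cv2.imwrite("pics/s1.png",cv2.resize(im[60:260,100:360,::-1],None,fx=3,fy=3,interpolation=cv2.INTER_CUBIC))
E
```

```text
t 2.85 pos [ 0.4063 -0.2284  0.0766] F [ 1.64 -2.09  4.3 ] w -0.001 q [-0.57  0.02  2.19 -0.    0.93  0.99]
turn [ 0.002  -0.0028 -0.0001] delta now-axes [-0.0008 -0.0006  0.0026] after-turn axes [-0.0008 -0.0006  0.0026]
```

View pics/s1.png

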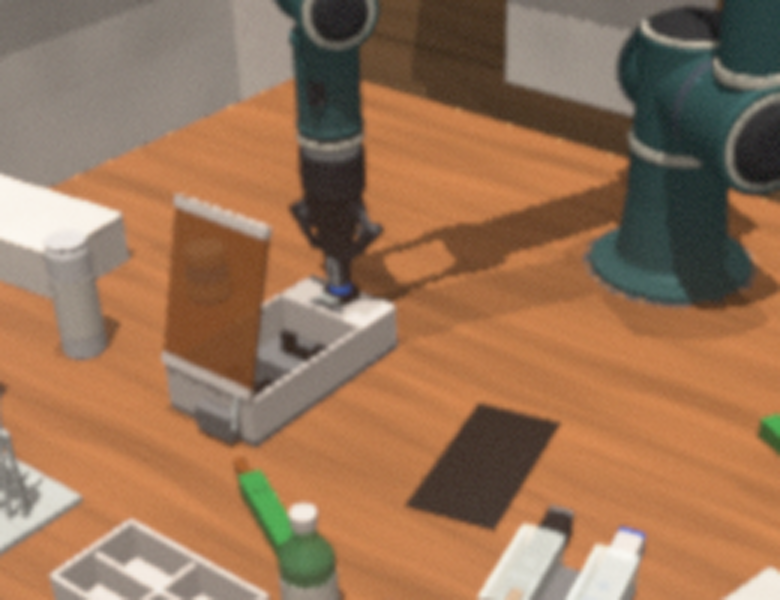

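The cover has popped up: its top edge runs from (177,200) to (268,232) and the button is under the fingers at (343,290). I raise the fingers and bring them up to the edge.

Emit:
jog_arm(turn=[[0, 0, 0], [0, 0, 0], [0, 0, 0], [0, 0, 0], [0, 0, 0], [0, 0, 0], [0, 0, 0], [0, 0, 0], [0, 0, 0], [0, 0, 0], [0, 0, 0], [0, 0, 0]], delta_pos=[[0, 0, -0.015], [0, 0, -0.03], [0, 0, -0.03], [0, 0, -0.03], [0, 0, -0.03], [0, 0, 0], [0.02, 0, 0], [0.025, 0, 0], [0.025, 0, 0], [0.02, 0, 0], [0, 0, 0], [0, 0, 0]], gripper=[0, 0, 0, 0, 0, 0, 0, 0, 0, 0, 0, 0])

```text
time: 3.9
tool_pos: [0.4945, -0.2257, 0.2088]
tcp_rot: [-3.14, -0.019, 0.005]
wrist_force: [-0.4, 0.6, -0.4]
width: 0.001
grip_force: 0.0
```

```bash
python3 -c "
from h import *
go(.6465,-.225,.21,.011)"
```

```text
t 3.9 pos [ 0.4945 -0.2257  0.2088] F [-0.44  0.62 -0.39] w 0.001 q [-0.47  0.03  1.91 -0.    1.2   1.08]
turn [-0.0016  0.003   0.0009] delta now-axes [ 0.152   0.0011 -0.0017] after-turn axes [ 0.152   0.0009 -0.0012]
```

Emit:
jog_arm(turn=[[0, 0, 0], [0, 0, 0], [0, 0, 0], [0, 0, 0], [0, 0, 0], [0, 0, 0], [0, 0, 0], [0, 0, 0], [0, 0, 0], [0, 0, 0], [0, 0, 0], [0, 0, 0], [0, 0, 0], [0, 0, 0], [0, 0, 0], [0, 0, 0], [0, 0, 0], [0, 0, 0]], delta_pos=[[0.008, 0, 0], [0.008, 0, 0], [0.008, 0, 0], [0.008, 0, 0], [0.008, 0, 0], [0.008, 0, 0], [0.008, 0, 0], [0.008, 0, 0], [0.008, 0, 0], [0.008, 0, 0], [0.008, 0, 0], [0.008, 0, 0], [0.008, 0, 0], [0.008, 0, 0], [0.008, 0, 0], [0.008, 0, 0], [0, 0, 0], [0, 0, 0]], gripper=[0, 0, 0, 0, 0, 0, 0, 0, 0, 0, 0, 0, 0, 0, 0, 0, 0, 0])

```text
time: 5.4
tool_pos: [0.623, -0.2249, 0.2097]
tcp_rot: [-3.141, -0.018, 0.002]
wrist_force: [-0.6, -0.4, 1.2]
width: 0.003
grip_force: 0.0
```

Emit:
jog_arm(turn=[[0, 0, 0], [0, 0, 0], [0, 0, 0], [0, 0, 0], [0, 0, 0]], delta_pos=[[0.003, 0, 0], [0.003, 0, 0], [0.003, 0, 0], [0, 0, 0], [0, 0, 0]], gripper=[0, 0, 0, 0, 0])

```text
time: 5.82
tool_pos: [0.6319, -0.225, 0.21]
tcp_rot: [-3.141, -0.017, 0.001]
wrist_force: [-0.2, 0.0, -0.6]
width: -0.001
grip_force: 0.0
```

```bash
python3 - <<'E'
from h import *
import cv2
go(.6465,-.225,.21,.011)
im=vision.read_camera("scene");cv2.imwrite("pics/s2.png",cv2.resize(im[20:220,90:350,::-1],None,fx=3,fy=3,interpolation=cv2.INTER_CUBIC))
E
```

```text
t 5.82 pos [ 0.6319 -0.225   0.21  ] F [-0.2   0.04 -0.55] w -0.001 q [-0.38  0.27  1.64 -0.    1.24  1.18]
turn [-0.0002  0.0004 -0.0002] delta now-axes [0.0146 0.0002 0.    ] after-turn axes [0.0146 0.0002 0.    ]
```

View pics/s2.png

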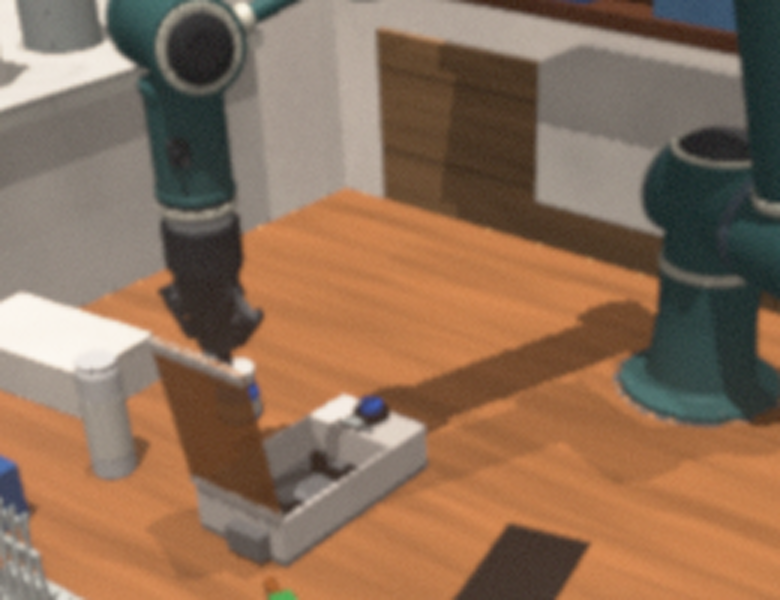

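The cover already leans back past the catch (free edge (155,345) to (250,378)). I follow it slowly to the stop.

Emit:
jog_arm(turn=[[0, 0, 0], [0, 0, 0], [0, 0, 0], [0, 0, 0], [0, 0, 0], [0, 0, 0]], delta_pos=[[0.003, 0, 0], [0.003, 0, 0], [0.003, 0, 0], [0.002, 0, 0], [0, 0, 0], [0, 0, 0]], gripper=[0, 0, 0, 0, 0, 0])

```text
time: 6.37
tool_pos: [0.643, -0.2248, 0.2102]
tcp_rot: [-3.142, -0.017, 0.0]
wrist_force: [0.3, -0.2, 1.4]
width: -0.003
grip_force: 0.2
```

Emit:
jog_arm(turn=[[0, 0, 0], [0, 0, 0], [0, 0, 0], [0, 0, 0], [0, 0, 0]], delta_pos=[[0.002, 0, 0], [0.002, 0, 0], [0, 0, 0], [0, 0, 0], [0, 0, 0]], gripper=[0, 0, 0, 0, 0])

```text
time: 6.78
tool_pos: [0.6469, -0.2248, 0.2102]
tcp_rot: [-3.141, -0.017, 0.0]
wrist_force: [0.1, -0.3, -0.6]
width: -0.002
grip_force: 0.3
```

Emit:
jog_arm(turn=[[0, 0, 0], [0, 0, 0], [0, 0, 0], [0, 0, 0]], delta_pos=[[0.002, 0, 0], [0.001, 0, 0], [0, 0, 0], [0, 0, 0]], gripper=[0, 0, 0, 0])

```text
time: 7.12
tool_pos: [0.6487, -0.2248, 0.2101]
tcp_rot: [-3.141, -0.017, 0.005]
wrist_force: [-4.4, -0.3, 2.5]
width: -0.001
grip_force: 2.7
```

Emit:
jog_arm(turn=[[0, 0, 0], [0, 0, 0], [0, 0, 0], [0, 0, 0]], delta_pos=[[0.002, 0, 0], [0, 0, 0], [0, 0, 0], [0, 0, 0]], gripper=[0, 0, 0, 0])

```text
time: 7.45
tool_pos: [0.6489, -0.2248, 0.2101]
tcp_rot: [-3.141, -0.017, 0.011]
wrist_force: [-9.8, -0.1, 4.7]
width: -0.002
grip_force: 5.3
```

Emit:
jog_arm(turn=[[0, 0, 0], [0, 0, 0], [0, 0, 0], [0, 0, 0], [0, 0, 0], [0, 0, 0], [0, 0, 0], [0, 0, 0], [0, 0, 0], [0, 0, -0.105], [0, 0, -0.104], [0, 0, 0], [0, 0, 0]], delta_pos=[[0, 0, 0], [0, 0, 0], [-0.004, 0, 0], [-0.008, 0, 0], [-0.016, 0, 0], [-0.025, 0, 0], [-0.025, 0, 0], [-0.02, 0, 0], [0, 0, 0], [0, 0, 0], [0, 0, 0], [0, 0, 0], [0, 0, 0]], gripper=[0, 0, 0, 0, 0, 0, 0, 0, 0, 0.045, 0.045, 0.045, 0.045])

```text
time: 8.53
tool_pos: [0.5546, -0.2259, 0.2106]
tcp_rot: [3.123, 0.34, 0.002]
wrist_force: [0.1, 1.1, -0.4]
width: 0.526
grip_force: 0.0
```

```bash
python3 -c "
from h import *
go(.566,.2636,.15,.22)"
```

```text
t 8.53 pos [ 0.5546 -0.2259  0.2106] F [ 0.11  1.11 -0.43] w 0.526 q [-0.43  0.13  1.8   0.    1.21  0.93]
turn [ 0.0006 -0.0012 -0.003 ] delta now-axes [ 0.1165 -0.4756  0.0604] after-turn axes [ 0.118  -0.4752  0.0606]
```

Emit:
jog_arm(turn=[[0, 0, -0.003], [0, 0, 0], [0, 0, 0], [0, 0, 0], [0, 0, 0], [0, 0, 0], [0, 0, 0], [0, 0, 0], [0, 0, 0], [0, 0, 0], [0, 0, 0], [0, 0, 0], [0, 0, 0], [0, 0, 0], [0, 0, 0], [0, 0, 0], [0, 0, 0], [0, 0, 0], [0, 0, 0]], delta_pos=[[0.0074, -0.0297, 0], [0.0074, -0.0297, 0], [0.0074, -0.0297, 0], [0.0074, -0.0297, 0], [0.0074, -0.0297, 0], [0.0074, -0.0297, 0], [0.0074, -0.0297, 0], [0.0074, -0.0297, 0], [0.0074, -0.0297, 0], [0.0074, -0.0297, 0], [0.0074, -0.0297, 0], [0.0074, -0.0297, 0], [0.0074, -0.0297, 0], [0.0074, -0.0297, 0], [0.0074, -0.0297, 0], [0.0074, -0.0297, 0], [0, 0, 0.06], [0, 0, 0], [0, 0, 0]], gripper=[0.045, 0.045, 0.045, 0.045, 0.045, 0.045, 0.045, 0.045, 0.045, 0.045, 0.045, 0.045, 0.045, 0.045, 0.045, 0.045, 0.045, 0.045, 0.045])

```text
time: 10.12
tool_pos: [0.5625, 0.2637, 0.1659]
tcp_rot: [3.12, 0.348, -0.009]
wrist_force: [0.5, -0.4, -0.4]
width: 0.527
grip_force: 0.0
```

```bash
python3 - <<'E'
from h import *
import cv2
go(.566,.2636,.006,.22)
im=vision.read_camera("top");cv2.imwrite("pics/t3.png",cv2.resize(im[110:250,150:370,::-1],None,fx=3.6,fy=3.6,interpolation=cv2.INTER_CUBIC))
E
```

```text
t 10.12 pos [0.5625 0.2637 0.1659] F [ 0.47 -0.44 -0.36] w 0.527 q [ 0.4   0.22  1.79 -0.    1.14  1.75]
turn [0.0012 0.0059 0.0021] delta now-axes [0.0044 0.0007 0.1599] after-turn axes [0.0034 0.0009 0.1599]
```

View pics/t3.png

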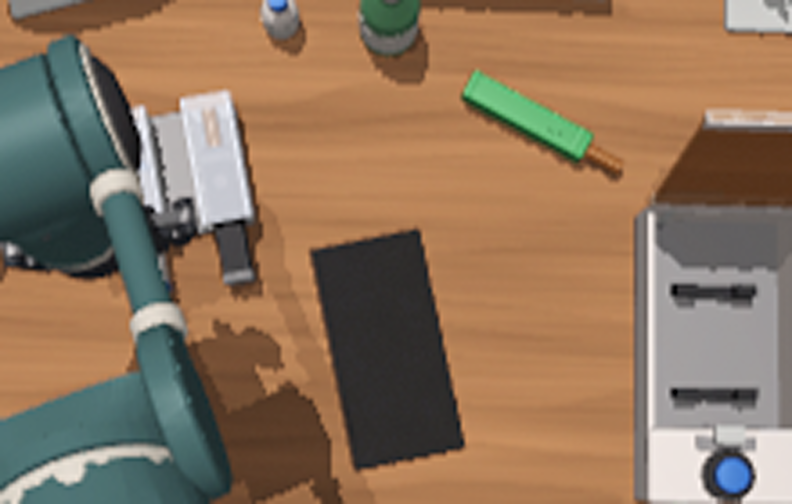

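The cover stands open (edge near (706,120)), the dock ribs are visible at (714,293) and (714,397), and the right finger (180,215) is clear of the spare (235,255). I descend on the light.

Emit:
jog_arm(turn=[[0, 0, 0], [0, 0, 0], [0, 0, 0], [0, 0, 0], [0, 0, 0], [0, 0, 0], [0, 0, 0], [0, 0, 0]], delta_pos=[[0.002, 0, 0.03], [0, 0, 0.03], [0, 0, 0.03], [0, 0, 0.03], [0, 0, 0.024], [0, 0, 0.012], [0, 0, 0], [0, 0, 0]], gripper=[0.045, 0.045, 0.045, 0.045, 0.045, 0.045, 0.045, 0.045])

```text
time: 10.83
tool_pos: [0.5676, 0.2641, 0.0139]
tcp_rot: [-3.122, -0.347, -0.002]
wrist_force: [-0.6, -0.2, 0.8]
width: 0.523
grip_force: 0.0
```

```bash
python3 - <<'E'
from h import *
go(.566,.2636,.006,.22)
def T(u):return (np.array(u,float)+.5)/3.6-.5+[150,110]
r=ray("top",T([[714,291],[714,395]]),.034);print("rib tops",r)
c,s=np.cos(.0108),np.sin(.0108)
print("in dock",(r[:,:2]-DOCK[:2])@np.array([[c,-s],[s,c]]))
print("mat",fit("top",[[.1,.05,.004],[.1,-.05,.004],[-.1,-.05,.004],[-.1,.05,.004]],T([[311,250],[418,230],[465,447],[357,470]]),[.5,.05,.2]))
E
```

```text
t 10.83 pos [0.5676 0.2641 0.0139] F [-0.55 -0.22  0.8 ] w 0.523 q [0.4  0.38 1.88 0.   0.87 1.75]
turn [-0.0002 -0.0013  0.0015] delta now-axes [-0.0017  0.0002  0.0079] after-turn axes [-0.0017  0.0002  0.0079]
rib tops [[ 0.56203739 -0.22346754  0.034     ]
 [ 0.47217359 -0.22392466  0.034     ]]
in dock [[ 0.0254665   0.00255758]
 [-0.064397    0.003071  ]]
mat (array([0.50541003, 0.05689527, 0.23740376]), np.float64(0.7740222543281846))
```

Emit:
jog_arm(turn=[[0, 0, 0], [0, 0, 0], [0, 0, 0], [0, 0, 0], [0, 0, 0], [0, 0, 0], [0, 0, 0], [0, 0, 0]], delta_pos=[[-0.002, 0, 0.007], [0, 0, 0], [0, 0, 0], [0, 0, 0], [0, 0, 0], [0, 0, 0], [0, 0, 0], [0, 0, 0]], gripper=[0.045, 0.045, 0.015, 0.015, 0.015, 0.015, 0.015, 0.015], grip_force=60)

```text
time: 11.5
tool_pos: [0.5653, 0.2642, 0.007]
tcp_rot: [-3.122, -0.349, -0.003]
wrist_force: [-2.4, -0.5, 5.8]
width: 0.294
grip_force: 60.2
```

Emit:
jog_arm(turn=[[0, 0, 0], [0, 0, 0], [0, 0, 0], [0, 0, 0], [0, 0, 0], [0, 0, 0], [0, 0, 0], [0, 0, 0], [0, 0, 0], [0, 0, 0], [0, 0, 0], [0, 0, 0], [0, 0, 0]], delta_pos=[[-0.006, 0, -0.001], [-0.012, 0, -0.001], [-0.012, 0, 0], [-0.012, 0, 0], [-0.012, 0, 0], [-0.012, 0, 0], [-0.012, 0, 0], [-0.012, 0, 0], [-0.012, 0, 0], [-0.012, 0, 0], [-0.012, 0, 0], [0, 0, 0], [0, 0, 0]], gripper=[0.015, 0.015, 0.015, 0.015, 0.015, 0.015, 0.015, 0.015, 0.015, 0.015, 0.015, 0.015, 0.015])

```text
time: 12.58
tool_pos: [0.4409, 0.2358, 0.0076]
tcp_rot: [3.122, 0.35, -0.0]
wrist_force: [0.5, 0.8, -1.7]
width: 0.296
grip_force: 59.5
```

```bash
python3 - <<'E'
from h import *
import cv2
go(.47,.045,.06,.23)
im=vision.read_camera("scene");cv2.imwrite("pics/s4.png",cv2.resize(im[120:320,220:460,::-1],None,fx=3,fy=3,interpolation=cv2.INTER_CUBIC))
E
```

```text
t 12.58 pos [0.4409 0.2358 0.0076] F [ 0.53  0.81 -1.68] w 0.296 q [ 0.44  0.19  2.16 -0.    0.79  1.79]
turn [ 0.      0.     -0.0068] delta now-axes [-0.0138  0.1925 -0.0524] after-turn axes [-0.0151  0.1924 -0.0524]
```

View pics/s4.png

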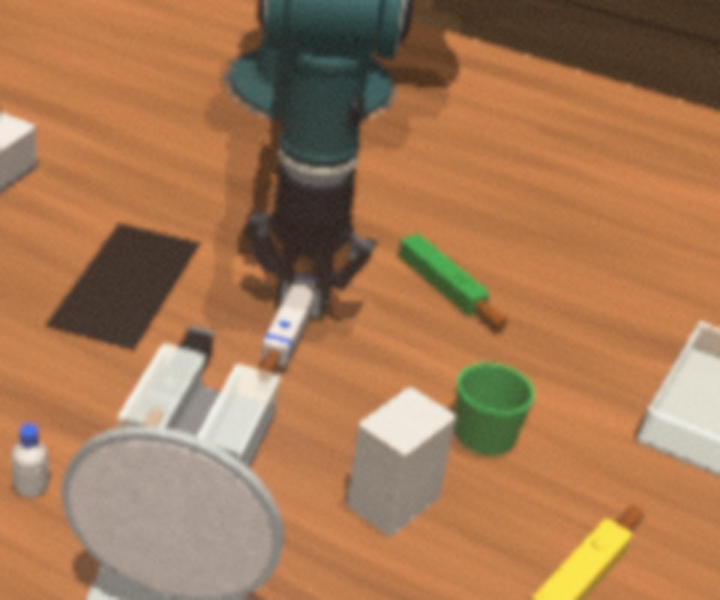

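Emit:
jog_arm(turn=[[0, 0, 0], [0, 0, 0], [0, 0, 0], [0, 0, 0], [0, 0, 0], [0, 0, 0], [0, 0, 0], [0, 0, 0], [0, 0, 0], [0, 0, 0], [0, 0, 0], [0, 0, 0], [0, 0, 0], [0, 0, 0], [0, 0, 0], [0, 0, 0], [0, 0, 0]], delta_pos=[[-0.01, 0, 0], [-0.01, 0, 0], [0, 0, -0.01], [0, 0, -0.015], [0, 0, -0.015], [0, 0, -0.015], [0, 0.014, 0], [0.001, 0.022, 0], [0.001, 0.025, 0], [0.001, 0.025, 0], [0.001, 0.025, 0], [0.001, 0.025, 0], [0.001, 0.025, 0], [0.001, 0.018, 0], [0, 0.01, 0], [0, 0, 0], [0, 0, 0]], gripper=[0.015, 0.015, 0.015, 0.015, 0.015, 0.015, 0.015, 0.015, 0.015, 0.015, 0.015, 0.015, 0.015, 0.015, 0.015, 0.015, 0.015])

```text
time: 14.05
tool_pos: [0.4707, 0.0488, 0.0629]
tcp_rot: [-3.122, -0.347, -0.0]
wrist_force: [-0.0, 0.3, -2.3]
width: 0.295
grip_force: 59.5
```

```bash
python3 - <<'E'
from h import *
import cv2
go(.4707,.0485,.005,.23)
im=vision.read_camera("scene");cv2.imwrite("pics/s5.png",cv2.resize(im[120:320,170:430,::-1],None,fx=3,fy=3,interpolation=cv2.INTER_CUBIC))
E
```

```text
t 14.05 pos [0.4707 0.0488 0.0629] F [-0.03  0.31 -2.29] w 0.295 q [0.05 0.06 2.18 0.   0.9  1.4 ]
turn [-0.0004 -0.0002 -0.0086] delta now-axes [-0.      0.0003  0.0579] after-turn axes [-0.      0.0003  0.0579]
```

View pics/s5.png

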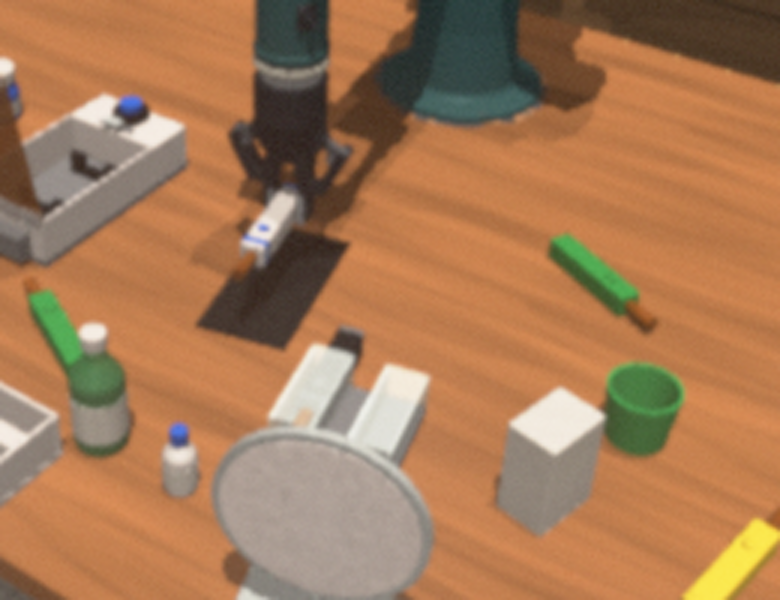

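The light is held level (handle from (285,200) to (255,250)) and hangs over the mat. I lower it.

Emit:
jog_arm(turn=[[0, 0, 0], [0, 0, 0], [0, 0, 0], [0, 0, 0], [0, 0, 0], [0, 0, 0], [0, 0, 0]], delta_pos=[[0, 0, 0.015], [0, 0, 0.015], [0, 0, 0.015], [0, 0, 0.008], [0, 0, 0.003], [0, 0, 0], [0, 0, 0]], gripper=[0.015, 0.015, 0.015, 0.015, 0.015, 0.015, 0.015])

```text
time: 14.68
tool_pos: [0.471, 0.0493, 0.007]
tcp_rot: [-3.122, -0.35, -0.001]
wrist_force: [0.1, -0.7, -1.8]
width: 0.293
grip_force: 59.5
```

Emit:
jog_arm(turn=[[0, 0, 0], [0, 0, 0], [0, 0, 0], [0, 0, 0]], delta_pos=[[0, 0, 0.001], [0, 0, 0.001], [0, 0, 0], [0, 0, 0]], gripper=[0.015, 0.015, 0.015, 0.015])

```text
time: 15.02
tool_pos: [0.4711, 0.0487, 0.005]
tcp_rot: [3.122, 0.349, 0.001]
wrist_force: [0.9, -0.1, -2.5]
width: 0.296
grip_force: 59.5
```

Emit:
jog_arm(turn=[[0, 0, 0], [0, 0, 0], [0, 0, 0], [0, 0, 0]], delta_pos=[[0, 0, 0.001], [0, 0, 0.001], [0, 0, 0], [0, 0, 0]], gripper=[0.015, 0.015, 0.015, 0.015])

```text
time: 15.35
tool_pos: [0.4712, 0.0487, 0.004]
tcp_rot: [3.122, 0.349, 0.0]
wrist_force: [-4.4, 0.2, 11.2]
width: 0.294
grip_force: 66.1
```

Emit:
jog_arm(turn=[[0, 0, 0], [0, 0, 0], [0, 0, 0], [0, 0, 0]], delta_pos=[[0, 0, 0.001], [0, 0, 0.001], [0, 0, 0], [0, 0, 0]], gripper=[0.015, 0.015, 0.015, 0.015])

```text
time: 15.68
tool_pos: [0.4712, 0.0487, 0.0039]
tcp_rot: [3.122, 0.349, -0.001]
wrist_force: [-11.0, -1.7, 29.2]
width: 0.293
grip_force: 76.5
```

Emit:
jog_arm(turn=[[0, 0, 0], [0, 0, 0], [0, 0, 0], [0, 0, 0], [0, 0, 0], [0, 0, 0], [0, 0, 0], [0, 0, 0]], delta_pos=[[0, 0, -0.002], [0, 0, 0], [0, 0, 0], [0, 0, 0], [0, 0, 0], [0, 0, 0], [0, 0, 0], [0, 0, 0]], gripper=[0.015, 0.015, 0.03, 0.036, 0.042, 0.046, 0.046, 0.046], grip_force=20)

```text
time: 16.35
tool_pos: [0.4703, 0.0487, 0.0022]
tcp_rot: [-3.122, -0.349, 0.001]
wrist_force: [-0.4, 0.3, 0.4]
width: 0.541
grip_force: 0.0
```

Emit:
jog_arm(turn=[[0, 0, 0], [0, 0, 0], [0, 0, 0], [0, 0, 0], [0, 0, 0], [0, 0, 0], [0, 0, 0], [0, 0, 0], [0, 0, 0], [0, 0, 0]], delta_pos=[[0, 0, -0.01], [0, 0, -0.03], [0, 0, -0.04], [0, 0, -0.04], [0, 0.03, -0.04], [-0.02, 0.04, 0], [-0.03, 0.03, 0], [-0.03, 0.03, 0], [0, 0, 0], [0, 0, 0]], gripper=[0.046, 0.046, 0.046, 0.046, 0.046, 0.046, 0.046, 0.046, 0.046, 0.046])

```text
time: 17.18
tool_pos: [0.4209, -0.0882, 0.1566]
tcp_rot: [3.123, 0.342, 0.001]
wrist_force: [0.2, 0.6, 0.5]
width: 0.536
grip_force: 0.0
```

```bash
python3 - <<'E'
from h import *
import cv2
go(.5048,.0565,.08,.23)
a=vision.read_camera("top")[140:250,210:310,::-1];b=vision.read_camera("scene")[180:260,210:310,::-1]
A=cv2.resize(a,None,fx=4,fy=4,interpolation=cv2.INTER_CUBIC);B=cv2.resize(b,None,fx=4,fy=4,interpolation=cv2.INTER_CUBIC)
o=np.zeros((440,800,3),np.uint8);o[:440,:400]=A;o[:320,400:]=B
cv2.imwrite("pics/m6.png",o)
E
```

```text
t 17.18 pos [ 0.4209 -0.0882  0.1566] F [0.23 0.59 0.51] w 0.536 q [-0.26 -0.15  2.18  0.    1.11  1.09]
turn [ 0.0003 -0.0008 -0.0121] delta now-axes [ 0.1131 -0.1231  0.0766] after-turn axes [ 0.1147 -0.1217  0.0766]
```

View pics/m6.png

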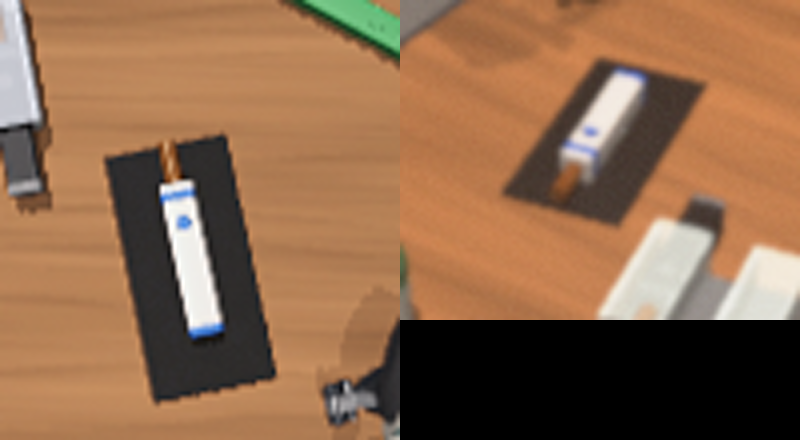

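The light lies upright on the mat. In the top crop its handle's top runs from (160,186)/(192,180) at the nose end to about (189,332)/(222,326) at the tail.

```bash
python3 - <<'E'
from h import *
def T(u):return (np.array(u,float)+.5)/4-.5+[210,140]
uv=T([[160,186],[192,180],[189,332],[222,326]])
print(ray("top",uv,.03))
M=[[.06,.013,.03],[.06,-.013,.03],[-.06,.013,.03],[-.06,-.013,.03]]
p,e=fit("top",M,uv,[.5,.05,.23]);print(p,e)
go(p[0],p[1],.08,p[2])
E
```

```text
[[0.56615954 0.0833023  0.03      ]
 [0.57167548 0.05853804 0.03      ]
 [0.45360909 0.05733146 0.03      ]
 [0.45899877 0.03200804 0.03      ]]
[0.51265415 0.0577993  0.22825876] 0.709598752173379
t 17.28 pos [ 0.4222 -0.0864  0.1565] F [-0.61  0.52 -0.41] w 0.537 q [-0.26 -0.15  2.18  0.    1.11  1.09]
turn [-0.0001 -0.0012 -0.0064] delta now-axes [ 0.1199 -0.1207  0.0766] after-turn axes [ 0.1207 -0.12    0.0765]
```

Emit:
jog_arm(turn=[[0, 0, -0.006], [0, 0, 0], [0, 0, 0], [0, 0, 0], [0, 0, 0], [0, 0, 0], [0, 0, 0], [0, 0, 0], [0, 0, 0], [0, 0, 0]], delta_pos=[[0.02, -0.02, 0], [0.02, -0.02, 0], [0.02, -0.02, 0], [0.02, -0.02, 0], [0.02, -0.02, 0], [0.019, -0.02, 0], [0, 0, 0.03], [0, 0, 0.03], [0, 0, 0], [0, 0, 0]], gripper=[0.046, 0.046, 0.046, 0.046, 0.046, 0.046, 0.046, 0.046, 0.046, 0.046])

```text
time: 18.12
tool_pos: [0.5086, 0.0588, 0.094]
tcp_rot: [-3.12, -0.363, 0.009]
wrist_force: [0.8, -0.6, -0.2]
width: 0.538
grip_force: 0.0
```

```bash
python3 -c "
from h import *
go(.511,.0575,.007,.228)"
```

```text
t 18.12 pos [0.5086 0.0588 0.094 ] F [ 0.8  -0.61 -0.18] w 0.538 q [0.07 0.09 2.08 0.   0.98 1.41]
turn [-0.0011  0.0056  0.0036] delta now-axes [0.0025 0.0019 0.087 ] after-turn axes [0.002  0.0018 0.087 ]
```

Emit:
jog_arm(turn=[[0, 0, 0], [0, 0, 0], [0, 0, 0], [0, 0, 0], [0, 0, 0], [0, 0, 0]], delta_pos=[[0, 0, 0.03], [0, 0, 0.025], [0, 0, 0.02], [0, 0, 0.008], [0, 0, 0], [0, 0, 0]], gripper=[0.046, 0.046, 0.046, 0.046, 0.046, 0.046])

```text
time: 18.62
tool_pos: [0.5119, 0.0575, 0.0143]
tcp_rot: [3.121, 0.359, 0.003]
wrist_force: [1.1, -0.4, 0.6]
width: 0.539
grip_force: 0.0
```

```bash
python3 -c "
from h import *
go(.511,.0575,.008,.228)"
```

```text
t 18.62 pos [0.5119 0.0575 0.0143] F [ 1.07 -0.4   0.63] w 0.539 q [0.06 0.21 2.13 0.   0.81 1.41]
turn [ 0.0002 -0.0017  0.0009] delta now-axes [-0.0008 -0.0002  0.0063] after-turn axes [-0.0008 -0.0002  0.0063]
```

Emit:
jog_arm(turn=[[0, 0, 0], [0, 0, 0], [0, 0, 0], [0, 0, 0], [0, 0, 0], [0, 0, 0], [0, 0, 0], [0, 0, 0]], delta_pos=[[0, 0, 0.005], [0, 0, 0], [0, 0, 0], [0, 0, 0], [0, 0, 0], [0, 0, 0], [0, 0, 0], [0, 0, 0]], gripper=[0.046, 0.046, 0.015, 0.015, 0.015, 0.015, 0.015, 0.015], grip_force=50)

```text
time: 19.28
tool_pos: [0.5117, 0.0572, 0.0091]
tcp_rot: [3.121, 0.358, 0.003]
wrist_force: [-0.5, -0.7, 5.6]
width: 0.293
grip_force: 50.8
```

Emit:
jog_arm(turn=[[0, 0, 0], [0, 0, 0], [0, 0, 0], [0, 0, 0], [0, 0, 0], [0, 0, 0], [0, 0, 0], [0, 0, 0], [0, 0, 0], [0, 0, 0]], delta_pos=[[0, 0, -0.005], [0, 0, -0.015], [0, 0, -0.025], [0, 0, -0.025], [0, 0, -0.025], [0, 0, -0.02], [0, 0, 0], [0, 0, 0], [0, 0, 0], [0, 0, 0]], gripper=[0.015, 0.015, 0.015, 0.015, 0.015, 0.015, 0.015, 0.015, 0.015, 0.015])

```text
time: 20.12
tool_pos: [0.5089, 0.0571, 0.1209]
tcp_rot: [-3.121, -0.359, 0.006]
wrist_force: [0.4, -0.3, -2.0]
width: 0.293
grip_force: 49.9
```

```bash
python3 -c "
from h import *
x,y,z=place(DOCK,[[-.0175,0,0]])[0]; print(x,y)
go(x,y,.12,.0108)"
```

```text
0.5191010205900798 -0.22648899632586142
t 20.12 pos [0.5089 0.0571 0.1209] F [ 0.38 -0.34 -2.04] w 0.293 q [0.06 0.06 2.06 0.   1.03 1.41]
turn [-2.00e-04  3.80e-03  2.18e-01] delta now-axes [-0.0544  0.2785  0.0009] after-turn axes [0.0071 0.2837 0.0009]
```

Emit:
jog_arm(turn=[[0, 0, 0.109], [0, 0, 0.109], [0, 0, 0], [0, 0, 0], [0, 0, 0], [0, 0, 0], [0, 0, 0], [0, 0, 0], [0, 0, 0], [0, 0, 0], [0, 0, 0], [0, 0, 0], [0, 0, 0], [0, 0, 0], [0, 0, 0], [0, 0, 0], [0, 0, 0]], delta_pos=[[0, 0, 0], [0, 0, 0], [0.001, 0.013, 0], [0.001, 0.025, 0], [0.001, 0.027, 0], [0.001, 0.027, 0], [0.001, 0.027, 0], [0.001, 0.027, 0], [0.001, 0.027, 0], [0, 0.027, 0], [0, 0.027, 0], [0, 0.027, 0], [0, 0.02, 0], [0, 0.01, 0], [0, 0, 0], [0, 0, 0], [0, 0, 0]], gripper=[0.015, 0.015, 0.015, 0.015, 0.015, 0.015, 0.015, 0.015, 0.015, 0.015, 0.015, 0.015, 0.015, 0.015, 0.015, 0.015, 0.015])

```text
time: 21.53
tool_pos: [0.5201, -0.2254, 0.122]
tcp_rot: [-3.14, -0.017, 0.003]
wrist_force: [0.9, 0.6, -1.8]
width: 0.292
grip_force: 49.9
```

```bash
python3 - <<'E'
from h import *
import cv2
go(.5191,-.2265,.06,.0108)
a=vision.read_camera("top")[135:260,290:390,::-1];b=vision.read_camera("scene")[130:230,140:250,::-1]
A=cv2.resize(a,None,fx=4,fy=4,interpolation=cv2.INTER_CUBIC);B=cv2.resize(b,None,fx=3.6,fy=3.6,interpolation=cv2.INTER_CUBIC)
o=np.zeros((500,800,3),np.uint8);o[:500,:400]=A;o[:360,400:796]=B
cv2.imwrite("pics/d7.png",o)
E
```

```text
t 21.53 pos [ 0.5201 -0.2254  0.122 ] F [ 0.92  0.65 -1.84] w 0.292 q [-0.45  0.16  1.95  0.    1.04  1.11]
turn [-0.0015  0.0016  0.0003] delta now-axes [-0.001   0.0012  0.062 ] after-turn axes [-0.0011  0.0011  0.062 ]
```

View pics/d7.png

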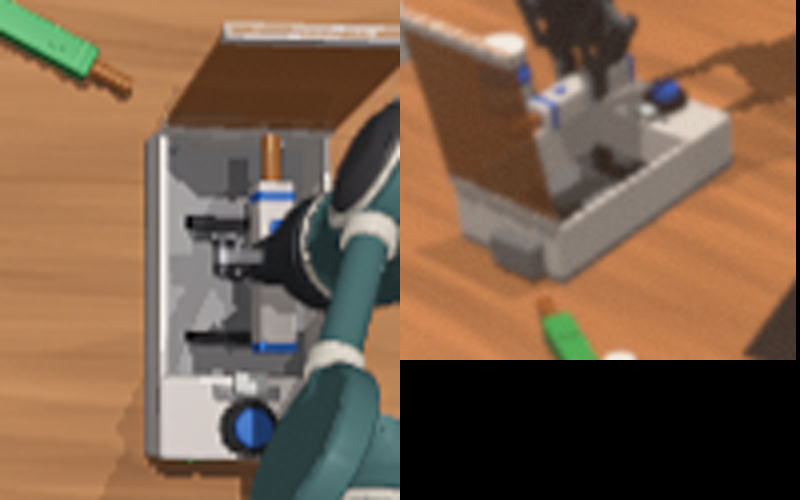

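The light is over the well, nose toward the hinge, and the cover is open. In the left crop the handle's top corners are (251,186), (293,183), (253,346) and (297,344). From these I check the held pose before lowering.

```bash
python3 - <<'E'
from h import *
def T(u):return (np.array(u,float)+.5)/4-.5+[290,135]
uv=T([[251,186],[293,183],[253,346],[297,344]])
r=ray("top",uv,.143);print(r)
M=[[.06,.013,.143],[.06,-.013,.143],[-.06,.013,.143],[-.06,-.013,.143]]
print(fit("top",M,uv,[.52,-.22,0]), place(DOCK,[[-.0175,0,0]]))
E
```

```text
[[ 0.57656093 -0.20669422  0.143     ]
 [ 0.57968323 -0.23655222  0.143     ]
 [ 0.46379407 -0.20853699  0.143     ]
 [ 0.46613594 -0.23947915  0.143     ]]
(array([ 0.52161828, -0.22281342,  0.02294827]), np.float64(1.4875522542339514)) [[ 0.51910102 -0.226489    0.        ]]
```

Emit:
jog_arm(turn=[[0, 0, 0], [0, 0, 0], [0, 0, 0], [0, 0, 0], [0, 0, 0], [0, 0, 0], [0, 0, 0], [0, 0, 0], [0, 0, 0]], delta_pos=[[-0.001, 0.001, 0.012], [0, 0, 0.02], [0, 0, 0.02], [0, 0, 0.015], [0, 0, 0.01], [0, 0, 0.006], [0, 0, 0.004], [0, 0, 0], [0, 0, 0]], gripper=[0.015, 0.015, 0.015, 0.015, 0.015, 0.015, 0.015, 0.015, 0.015])

```text
time: 22.38
tool_pos: [0.5203, -0.2279, 0.0364]
tcp_rot: [3.141, 0.017, 0.001]
wrist_force: [-0.3, -0.7, -0.7]
width: 0.293
grip_force: 49.9
```

```bash
python3 -c "
from h import *
go(.5191,-.2265,.025,.0108)"
```

```text
t 22.38 pos [ 0.5203 -0.2279  0.0364] F [-0.26 -0.73 -0.7 ] w 0.293 q [-0.46  0.26  2.   -0.    0.88  1.1 ]
turn [ 0.0004 -0.0008  0.0002] delta now-axes [-0.0011 -0.0014  0.0114] after-turn axes [-0.0011 -0.0014  0.0114]
```

Emit:
jog_arm(turn=[[0, 0, 0], [0, 0, 0], [0, 0, 0], [0, 0, 0], [0, 0, 0], [0, 0, 0]], delta_pos=[[-0.001, -0.001, 0.003], [0, 0, 0.003], [0, 0, 0.002], [0, 0, 0.001], [0, 0, 0], [0, 0, 0]], gripper=[0.015, 0.015, 0.015, 0.015, 0.015, 0.015])

```text
time: 22.88
tool_pos: [0.5187, -0.2267, 0.0269]
tcp_rot: [-3.141, -0.017, 0.0]
wrist_force: [-0.9, -0.3, -1.4]
width: 0.295
grip_force: 49.9
```

Emit:
jog_arm(turn=[[0, 0, 0], [0, 0, 0], [0, 0, 0], [0, 0, 0]], delta_pos=[[0, 0, 0.001], [0, 0, 0.001], [0, 0, 0], [0, 0, 0]], gripper=[0.015, 0.015, 0.015, 0.015])

```text
time: 23.22
tool_pos: [0.5189, -0.2269, 0.0251]
tcp_rot: [3.141, 0.017, 0.001]
wrist_force: [-0.3, 0.8, -0.7]
width: 0.291
grip_force: 50.1
```

Emit:
jog_arm(turn=[[0, 0, 0], [0, 0, 0], [0, 0, 0], [0, 0, 0]], delta_pos=[[0, 0, 0.001], [0, 0, 0.001], [0, 0, 0], [0, 0, 0]], gripper=[0.015, 0.015, 0.015, 0.015])

```text
time: 23.55
tool_pos: [0.519, -0.2269, 0.0251]
tcp_rot: [3.141, 0.017, 0.0]
wrist_force: [-5.1, 2.0, 12.3]
width: 0.291
grip_force: 51.8
```

Contact comes at the predicted height (0.025), so the light is seated. I ease off, release and withdraw.

Emit:
jog_arm(turn=[[0, 0, 0], [0, 0, 0], [0, 0, 0], [0, 0, 0], [0, 0, 0], [0, 0, 0], [0, 0, 0], [0, 0, 0]], delta_pos=[[0, 0, -0.0015], [0, 0, 0], [0, 0, 0], [0, 0, 0], [0, 0, 0], [0, 0, 0], [0, 0, 0], [0, 0, 0]], gripper=[0.015, 0.015, 0.03, 0.034, 0.038, 0.044, 0.044, 0.044], grip_force=20)

```text
time: 24.22
tool_pos: [0.5186, -0.2267, 0.0242]
tcp_rot: [-3.141, -0.017, 0.0]
wrist_force: [-0.3, -0.4, 0.9]
width: 0.519
grip_force: 0.0
```

Emit:
jog_arm(turn=[[0, 0, 0], [0, 0, 0], [0, 0, 0], [0, 0, 0], [0, 0, 0], [0, 0, 0], [0, 0, 0], [0, 0, 0], [0, 0, 0], [0, 0, 0], [0, 0, 0], [0, 0, 0], [0, 0, 0], [0, 0, 0], [0, 0, 0]], delta_pos=[[0, 0, -0.008], [0, 0, -0.015], [0, 0, -0.025], [0, 0, -0.035], [0, 0, -0.035], [0, 0, -0.03], [0, -0.03, 0], [0, -0.04, 0], [0, -0.04, 0], [0, -0.04, 0], [0, -0.04, 0], [0, -0.04, 0], [0, -0.03, 0], [0, 0, 0], [0, 0, 0]], gripper=[0.044, 0.044, 0.044, 0.044, 0.044, 0.044, 0.044, 0.044, 0.044, 0.044, 0.044, 0.044, 0.044, 0.044, 0.044])

```text
time: 25.47
tool_pos: [0.5159, 0.0347, 0.1731]
tcp_rot: [3.141, 0.023, 0.001]
wrist_force: [0.2, -1.3, -0.3]
width: 0.514
grip_force: 0.0
```

```bash
python3 - <<'E'
from h import *
import cv2
go(.5191,-.2265,.06,.0108)
a=vision.read_camera("top")[135:260,300:400,::-1];b=vision.read_camera("scene")[130:230,140:250,::-1]
A=cv2.resize(a,None,fx=4,fy=4,interpolation=cv2.INTER_CUBIC);B=cv2.resize(b,None,fx=3.6,fy=3.6,interpolation=cv2.INTER_CUBIC)
o=np.zeros((500,800,3),np.uint8);o[:500,:400]=A;o[:360,400:796]=B
# expected light top-face corners at cradle (small red dots)
c=place(DOCK,[[-.0175,0,0]])[0]
print(((proj("top",place((c[0],c[1],DOCK[2]),[[.06,.013,.046],[.06,-.013,.046],[-.06,.013,.046],[-.06,-.013,.046]]))-[300,135]+.5)*4).round())
cv2.imwrite("pics/e8.png",o)
E
```

```text
t 25.47 pos [0.5159 0.0347 0.1731] F [ 0.24 -1.28 -0.33] w 0.514 q [ 0.02  0.01  2.   -0.    1.13  1.58]
turn [ 0.0002 -0.0007  0.0037] delta now-axes [-0.0006  0.2612  0.1131] after-turn axes [0.0004 0.2613 0.1131]
[[184. 200.]
 [218. 201.]
 [185. 356.]
 [219. 357.]]
```

View pics/e8.png

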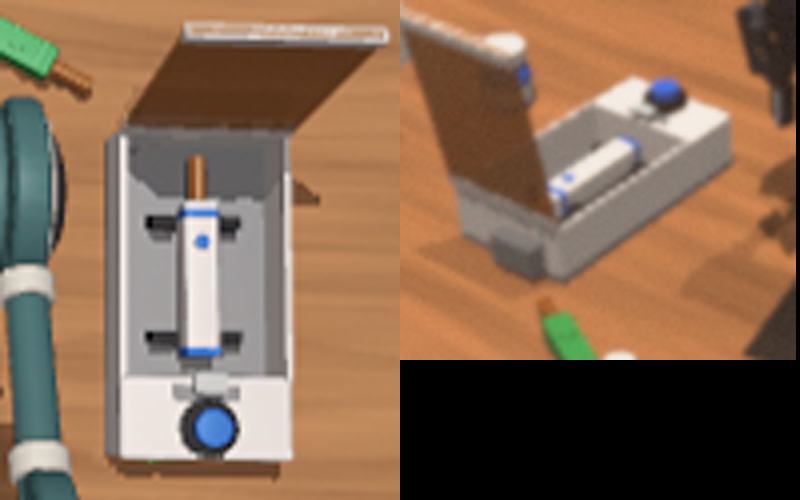

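The light sits in both notches: its handle corners at about (183,202) and (219,354) match the predicted (184,200) and (219,357). The nose points to the hinge, the cover is open and the robot is clear. I hand in the job.

```bash
python3 -c "
from workcell import ticket
print(ticket.finish_job())"
```

```text
the job is handed in; nothing more can be done
None
```

I handed the job in at about 25 s on the robot's clock: the blue-banded light lies released in both dock notches with its nose to the hinge, and the cover stands open; no verdict was returned.

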